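# Check two blocks under the height gauge and reject the oversize one

## Robot

A 6-joint arm with a two-finger parallel gripper is mounted at the origin on the work surface; the furniture and walls round the work are solid. World frame = base frame: x ahead of the robot, y to its left, z up, the work surface at z = 0. Lengths are in m, angles in degrees, forces in N, time in s.
With the tool pointing down it reaches from about 0.4 to 0.825 m from the base axis. Payload 7 kg.
Tool frame: the origin (TCP) lies between the finger pads; the fingertips stand 19 mm ahead of it and the grasp point (between the pads) is the TCP (r.finger_overhang is the distance from the TCP to the fingertips, in m); z points along the fingers, y is the direction in which the jaws open and shut (so a half turn about z gives the same grasp; the last joint's range is limited). The gripper opens to 88 mm and grips with 3 to 60 N. Pads are 19 mm wide; open, the fingers measure 130 mm over their backs; the gripper's body (78 mm by 193 mm) begins 47 mm behind the grasp point.
Start: joints at [87.783, 20.546, 0.682, 0, -70.136, -16.507], TCP at [0.217, 0.639, 0.215] pointing down, gripper open.
Joint ranges: [-176.03, 176.03], [-82.01, 121.73], [-58.28, 71.71], [-173.87, 95.51], [-174.79, -0.11], [-173.66, 173.66]. Speed limits (degrees/s): [136.94, 136.94, 172.46, 180, 180, 180].

## Interface

Orientations are given as [roll, pitch, yaw] about the fixed x, y, z axes, in that order (R = Rz(yaw) Ry(pitch) Rx(roll)).
In Python, from plant import r, optics gives the robot as it stands. The module is installed in compiled form; this text tells all that it offers.
- The arm moves only by the tool step_arm, never from a script. Its argument "increments" is a list of rows, each an object of numbers: "tx", "ty", "tz": the shift along the world's x, y, z in mm; "ax", "ay", "az": the turn, a rotation vector about the world's x, y, z in degrees; "claw": the gripper command: -1 is shut, 1 is fully open, values between are in proportion. In form: [{"tx": .., "ty": .., "tz": .., "ax": .., "ay": .., "az": .., "claw": ..}, ...]. A call has 1 to 12 rows; each row shifts and turns the commanded pose from where the row before left it; what a row does not reach is not made up. A row lasts 1/10 s, in which the tool goes at most 50 mm and 8.59 degrees, less where a joint would pass 70% of its speed; a pose out of reach is approached as far as the arm can. A call with a gripper value outside its range is refused whole. The fingers move at their own pace and stop on an object; "newtons" is the grip in N (left out, the last holds). Time passes only in rows, so rows that do not move let the fingers close. It gives the time, the measured TCP pose, the force and the opening at its end, in the units of the state.
- r.get_state(): the state, without advancing time (a new reading comes with each control period).
- optics.capture(name): name is "scene" or "top" or "wrist"; returns a dict with "image" (400x640x3 uint8, blue, green, red), "depth" (400x640 float32, m along the optical axis (not along the pixel's ray), 0 where there is no reading), "fx", "fy", "cx", "cy" (pixels), "R" (3x3) and "t" (3): a world point X has camera coordinates R X + t. Camera axes: x right, y down, z forward; pixel columns grow to the right and rows downward; lengths in m; the calibration is good to about 2 mm. The wrist camera is an equidistant fisheye: a pixel r from the principal point sees the ray r / f radians off the axis. A picture is of the moment at which its call begins.
- r.close_job(): hands the job in, once; it reports no verdict.
The state is a dict: "time_s": time; "joints": joint angles; "qd": joint speeds; "joint_torque": joint torques, N m; "tcp_pos": TCP position; "eef_rot": TCP orientation; "contact_force": force on the tool from outside, world axes, zero at the start; "moment": the same for the moment, N m; "gripper_width": finger opening in m.
Only numpy, scipy, OpenCV 4.12 (cv2) and the standard library are available. Lean on these libraries where they do the work, as an engineer would, in place of code of your own. Each camera call takes 0.05 s, during which the arm holds its last target. There are 200 camera calls.

## Task

Check both aluminium blocks on the height gauge: push each one along its own lane, away from you, until it has gone under the steel bar or is felt to stop dead against it. When a block stops, keep it pressed against the bar with about 10 N for a second to be sure, never with more than 20 N. Leave the block that clears lying in its lane under the bar with more than half of its length out on the far side, and put the block that was stopped by the bar flat into the red reject tray, and leave the polish tin and the tape roll where they are.

Things in the scene. Friction and masses are not known exactly. Their poses are not given: they have to be found in the camera images.
- gauge: twin-lane height gauge fixed to the table. Origin: on the table, midway between the lanes, under the middle of the bridge. x: along the lanes, away from the robot (pushing direction); y: left; z up. Blue cheek plates 46 mm high stand at y = +-65 mm, x = -30 to +30 mm, with clamp knobs out to y = +-80 mm. Between the lanes a 28 mm gap (rails included)
- lane_left (a point): point on the centre line of the left lane, on the table, at the gauge's x = 0, y = +34 mm; axes as the gauge. The lane is 40 mm wide between steel rails 6 mm wide and 8 mm high, from x = -130 to +60 mm; its floor is the table
- lane_right (a point): the same for the right lane, at the gauge's y = -34 mm
- bridge (a point): middle of the bridge, at the gauge's x = y = 0, 26 mm above the table: the height of the underside of the steel limit bar across both lanes. The bar is 10 mm thick along x, its top 40 mm above the table. It stays put under the push, but was clamped with its centre line anywhere from x = -7 to +7 mm of this point: that offset is not measured
- block_a_mid (a point): aluminium block, 80 mm long (x), 36 mm wide (y), two dark screw holes in its top. Point on its vertical centre line, 13 mm above its underside. It starts flat on the table in one of the lanes (either), lengthwise, short of the bar. 0.15 to 0.3 kg. One block is 24.5 mm high and clears the bar, the other 28.5 mm and does not; which is to be found by pushing
- block_b_mid (a point): aluminium block, 80 mm long (x), 36 mm wide (y), two dark screw holes in its top. Point on its vertical centre line, 13 mm above its underside. It starts flat on the table in one of the lanes (either), lengthwise, short of the bar. 0.15 to 0.3 kg. One block is 24.5 mm high and clears the bar, the other 28.5 mm and does not; which is to be found by pushing
- reject_tray: open red plastic reject tray, fixed, 130 x 130 mm outside, walls 4 mm thick and 22 mm high. Origin: centre of its underside, on the table; z up. Its floor is 4 mm thick. It stands just in front of the wooden parts chest (fixed, 170 mm high, from 0.43 m ahead of the robot, on the left); a fixed vice 80 mm high stands between chest and gauge: pass over both
- polish_tin: blue and white round polish tin, 69 mm across, 28 mm high, a bystander; origin at the centre of its underside
- tape_roll: roll of purple tape lying flat, 68 mm across, 18 mm high, a bystander; origin at the centre of its underside

How it is judged (in metres and radians):
On the way:
1. a block has been pushed along its lane and is kept pressed against the bar (more than 3 N on the gauge, its centre 34 to 60 mm short of the gauge's middle, flat in its lane) (((contact force between block_a and gauge above 3 N and x of block_a_mid in the frame of gauge between -0.06 and -0.034 m and z of block_a_mid in the frame of gauge below 0.018 m and angle between block_a's own z axis and vertical below 0.1 rad) or (contact force between block_b and gauge above 3 N and x of block_b_mid in the frame of gauge between -0.06 and -0.034 m and z of block_b_mid in the frame of gauge below 0.018 m and angle between block_b's own z axis and vertical below 0.1 rad))), for 0.5 s.
At the end, for the whole second after the job is handed in: The block that clears lies flat in its lane under the bar, its centre between 2 mm short of and 46 mm past the gauge's middle; the oversize block lies flat on the floor of the reject tray (its centre within 50 mm of the tray's centre along both tray axes); both at rest (((x of block_a_mid in the frame of gauge between -0.002 and 0.046 m and z of block_a_mid in the frame of gauge below 0.017 m and angle between block_a's own z axis and vertical below 0.06 rad and (y of block_a_mid in the frame of gauge between 0.028 and 0.04 m or y of block_a_mid in the frame of gauge between -0.04 and -0.028 m) and linear speed of each of block_a, block_b below 0.01 m/s and x of block_b_mid in the frame of reject_tray between -0.05 and 0.05 m and y of block_b_mid in the frame of reject_tray between -0.05 and 0.05 m and z of block_b_mid in the frame of reject_tray below 0.022 m and angle between block_b's own z axis and vertical below 0.1 rad) or (x of block_b_mid in the frame of gauge between -0.002 and 0.046 m and z of block_b_mid in the frame of gauge below 0.017 m and angle between block_b's own z axis and vertical below 0.06 rad and (y of block_b_mid in the frame of gauge between 0.028 and 0.04 m or y of block_b_mid in the frame of gauge between -0.04 and -0.028 m) and linear speed of each of block_b, block_a below 0.01 m/s and x of block_a_mid in the frame of reject_tray between -0.05 and 0.05 m and y of block_a_mid in the frame of reject_tray between -0.05 and 0.05 m and z of block_a_mid in the frame of reject_tray below 0.022 m and angle between block_a's own z axis and vertical below 0.1 rad))); the robot touches nothing.
It fails at once if a block is forced against the gauge with more than 25 N (contact force between any of block_b, block_a and gauge above 25 N).
It fails at once if a bystander (polish tin, tape roll) is shifted by more than 20 mm (distance of any of polish_tin, tape_roll from where it was at the start of the episode above 0.02 m).
It also fails if it takes over 72 s, if anything falls off the work surface, if the arm or the gripper's body presses on something with over 40 N, if the wrist force passes 120 N, or if a joint passes its speed limit or range.

## Working session

There is one attempt and no reset: what is moved stays moved. The work goes in short steps, Python scripts to look and compute and a tool call to move; the robot and the scene stay as the last step left them, time stands still between calls to the robot, and variables do not carry over. Pictures are saved under pics/ and viewed, about 8 in all and at most 12, crops included, and the job is handed in when it is done.

Besides the shell and the picture viewer there is one more tool, called after "Call:" as name([rows], argument=value, ...), one row to a line, values as JSON. step_arm: Moves the arm, as the interface text tells. Its arguments: {"type":"object","properties":{"increments":{"type":"array","items":{"type":"object","properties":{"tx":{"type":"number"},"ty":{"type":"number"},"tz":{"type":"number"},"ax":{"type":"number"},"ay":{"type":"number"},"az":{"type":"number"},"claw":{"type":"number"}}}},"newtons":{"type":"number"}},"required":["increments"]}

```bash
mkdir -p pics; python3 - <<'E'
from plant import r, optics
import cv2,pickle
for n in ("scene","top"):
    c=optics.capture(n); cv2.imwrite(f"pics/{n}0.png",c["image"]); pickle.dump(c,open(f"{n}0.pkl","wb"))
    print(n,c["fx"],c["cx"],c["cy"],c["R"].round(3).tolist(),c["t"].round(3).tolist())
print(r.get_state())
E
```

```text
scene 371.28211113138707 316.283032149915 200.58356443594482 [[-0.868, -0.495, -0.023], [-0.288, 0.541, -0.79], [0.404, -0.679, -0.613]] [0.435, 0.201, 0.702]
top 477.4885512054497 325.942050413161 201.37499522532315 [[0.001, -1.0, 0.013], [-0.995, -0.002, -0.102], [0.102, -0.013, -0.995]] [-0.028, 0.527, 1.357]
{'time_s': 0.1, 'joints': array([ 8.77815563e+01,  2.05877482e+01,  6.38982793e-01, -1.82239048e-02,
       -7.01341321e+01, -1.65070438e+01]), 'qd': array([ 0.0169408 , -0.07593444,  0.10862692,  0.08585247, -0.05731915,
        0.01630675]), 'joint_torque': array([-1.70620930e-03, -5.84164095e+01,  2.93751669e+01,  7.01549873e+00,
        1.02201567e-02, -5.37070139e-05]), 'tcp_pos': array([0.21657515, 0.63884209, 0.21460983]), 'eef_rot': array([ 1.79915651e+02, -7.12980202e-03, -1.87316875e+01]), 'contact_force': array([-0.42635728,  0.12665089,  0.35156227]), 'moment': array([ 0.04392689, -0.0191189 ,  0.0009002 ]), 'gripper_width': 0.0876544978240377}
```

View pics/top0.png

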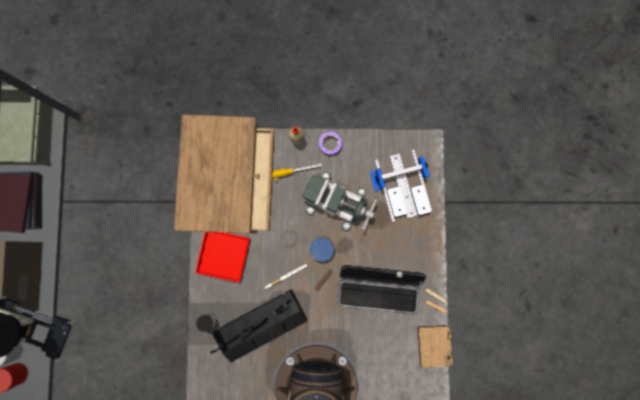

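View pics/scene0.png

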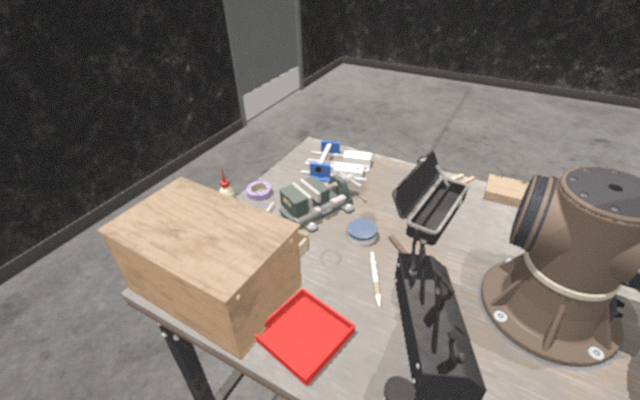

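```bash
cat > h.py <<'E'
import numpy as np,cv2,pickle
def ray(c,u,v,fish=False):
    x=np.array([(u-c["cx"])/c["fx"],(v-c["cy"])/c["fy"]])
    if fish:
        th=np.hypot(*x); d=np.array([*(x/max(th,1e-9)*np.sin(th)),np.cos(th)])
    else: d=np.array([*x,1.])
    R=np.asarray(c["R"]);return -R.T@c["t"],R.T@d
def onz(c,u,v,z,fish=False):
    o,d=ray(c,u,v,fish); return o+d*(z-o[2])/d[2]
def tri(c1,p1,c2,p2,f1=False,f2=False):
    o1,d1=ray(c1,*p1,f1);o2,d2=ray(c2,*p2,f2)
    s=np.linalg.lstsq(np.c_[d1,-d2],o2-o1,rcond=None)[0]
    a,b=o1+d1*s[0],o2+d2*s[1]; return (a+b)/2,np.linalg.norm(a-b)
def proj(c,X,fish=False):
    p=np.asarray(c["R"])@X+c["t"]
    if fish:
        q=np.hypot(p[0],p[1]);k=np.arctan2(q,p[2])/q
    else: k=1/p[2]
    return np.array([c["fx"]*p[0]*k+c["cx"],c["fy"]*p[1]*k+c["cy"]])
def blobs(mask,amin):
    n,l,s,ce=cv2.connectedComponentsWithStats(mask.astype(np.uint8))
    return [(ce[i],s[i,4],l==i) for i in range(1,n) if s[i,4]>=amin]
E
python3 - <<'E'
from h import *
T=pickle.load(open("top0.pkl","rb"));S=pickle.load(open("scene0.pkl","rb"))
for nm,c in(("top",T),("scene",S)):
    hsv=cv2.cvtColor(c["image"],cv2.COLOR_BGR2HSV);h,s,v=cv2.split(hsv)
    for col,m in(("blue",(h>100)&(h<130)&(s>100)&(v>50)),("red",((h<6)|(h>174))&(s>180)&(v>120)),("purple",(h>125)&(h<160)&(s>50)&(v>80))):
        for ce,a,mm in blobs(m,25):
            z={"blue":.04,"red":.015,"purple":.018}[col]
            print(nm,col,ce.round(1),a,onz(c,*ce,z).round(3))
            if col=="red" and a>500:
                b=cv2.boxPoints(cv2.minAreaRect(np.argwhere(mm)[:,::-1].astype(np.float32)))
                print([onz(c,*p,.02)[:2].round(3).tolist() for p in b])
    d=c["depth"]; print(nm,"depth ok",(d>0).mean())
cv2.imwrite("pics/t1.png",cv2.resize(T["image"][130:330,290:460],None,fx=3,fy=3,interpolation=cv2.INTER_CUBIC))
# depth-derived heights from top on a grid: gauge + toolbox
for name,(u0,u1,v0,v1) in dict(box=(335,430,260,315),vice=(300,380,170,230),chest=(175,275,115,232),tool2=(205,310,285,362)).items():
    z=[]
    for v in range(v0,v1,2):
        for u in range(u0,u1,2):
            dd=T["depth"][v,u]
            if dd>0:
                o,d=ray(T,u,v); z.append(o+d*dd)
    z=np.array(z);k=z[z[:,2]>.03]; print(name,np.percentile(z[:,2],[50,90,99,100]).round(3), k[:,:2].min(0).round(3) if len(k) else"",k[:,:2].max(0).round(3)if len(k) else"")
E
```

```text
top blue [423.9 167.3] 132 [ 0.626 -0.311  0.04 ]
top blue [377.2 179.6] 226 [ 0.589 -0.175  0.04 ]
top blue [322.5 248.8] 335 [ 0.39  -0.018  0.04 ]
top red [222.6 255.6] 2045 [0.371 0.27  0.015]
[[0.323, 0.346], [0.45, 0.321], [0.422, 0.193], [0.295, 0.219]]
top purple [330. 143.] 253 [ 0.701 -0.039  0.018]
top depth ok 0.99594140625
scene blue [331.4 145.5] 122 [ 0.615 -0.294  0.04 ]
scene blue [320.4 171.6] 242 [ 0.574 -0.154  0.04 ]
scene red [298.3 296. ] 28 [0.419 0.214 0.015]
scene red [285.  307.9] 55 [0.426 0.249 0.015]
scene red [271.3 320.4] 28 [0.433 0.284 0.015]
scene red [291.1 369.3] 32 [0.352 0.343 0.015]
scene purple [260.5 195.8] 67 [ 0.674 -0.01   0.018]
scene depth ok 0.99494140625
box [0.001 0.073 0.111 0.119] [ 0.208 -0.296] [ 0.344 -0.059]
vice [0.003 0.078 0.083 0.085] [ 0.449 -0.178] [0.617 0.035]
chest [0.162 0.166 0.169 0.173] [0.435 0.121] [0.744 0.368]
tool2 [0.001 0.063 0.147 0.166] [0.079 0.02 ] [0.275 0.307]
```

View pics/t1.png

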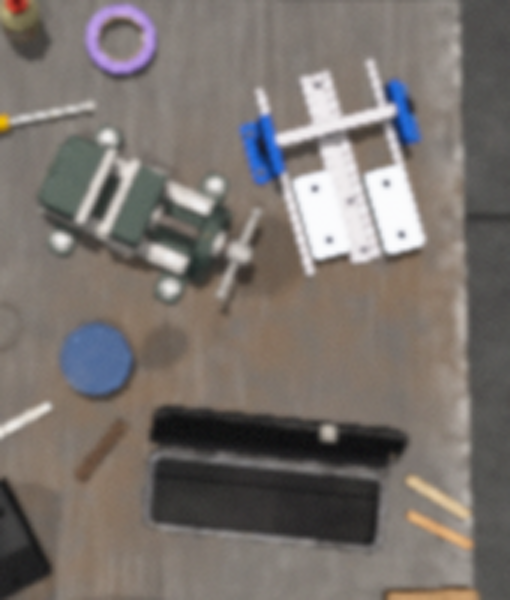

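Call:
step_arm([
  {"tz":20},
  {"tx":16,"ty":-44,"az":1.7},
  {"tx":16,"ty":-44,"az":1.7},
  {"tx":16,"ty":-44,"az":1.7},
  {"tx":16,"ty":-44,"az":1.7},
  {"tx":16,"ty":-44,"az":1.7},
  {"tx":16,"ty":-44,"az":1.7},
  {"tx":16,"ty":-44,"az":1.7},
  {"tx":16,"ty":-44,"az":1.7},
  {"tx":16,"ty":-44,"az":1.7},
  {"tx":16,"ty":-44,"az":1.7},
  {"tx":16,"ty":-44,"az":1.7},
])

```text
$.increments[0]: bad value
```

Call:
step_arm([
  {"tx":16,"ty":-44,"az":1.7},
  {"tx":16,"ty":-44,"az":1.7},
  {"tx":16,"ty":-44,"az":1.7},
  {"tx":16,"ty":-44,"az":1.7},
  {"tx":16,"ty":-44,"az":1.7},
  {"tx":16,"ty":-44,"az":1.7},
  {"tx":16,"ty":-44,"az":1.7},
  {"tx":16,"ty":-44,"az":1.7},
  {"tx":16,"ty":-44,"az":1.7,"claw":-1},
  {"claw":-1},
  {"claw":-1},
])

```text
$.increments[0]: bad value
```

```bash
python3 - <<'E'
from plant import r, optics
import cv2,pickle
c=optics.capture("wrist"); cv2.imwrite("pics/w1.png",c["image"]); pickle.dump(c,open("w1.pkl","wb"))
print(c["fx"],c["cx"],c["cy"],c["R"].round(3).tolist(),(-c["R"].T@c["t"]).round(3))
s=r.get_state();print(s["time_s"],s["tcp_pos"],s["eef_rot"],s["joints"],s["contact_force"])
E
```

```text
309.70691628693146 316.93448481699767 194.30972052220798 [[-0.321, -0.947, 0.002], [-0.905, 0.308, 0.293], [-0.278, 0.092, -0.956]] [0.292 0.613 0.384]
0.15 [0.21660937 0.63891171 0.21475419] [ 1.79929524e+02 -7.08250388e-03 -1.87310199e+01] [ 8.77811119e+01  2.05814372e+01  6.46890136e-01 -1.40779482e-02
 -7.01350364e+01 -1.65073443e+01] [-0.90909376 -0.29360177 -0.61316845]
```

View pics/w1.png

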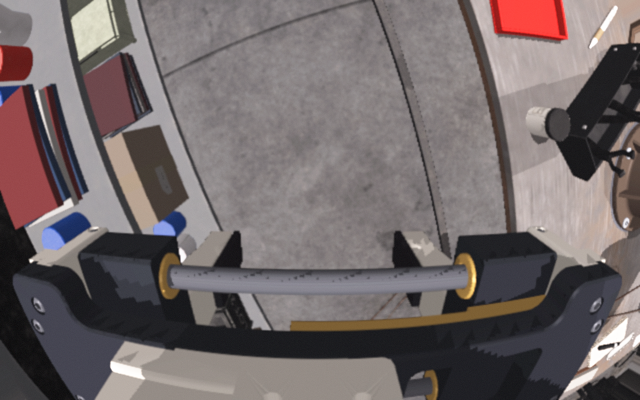

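Call:
step_arm([
  {"tx":0,"ty":0,"tz":20,"ax":0,"ay":0,"az":0,"claw":1},
  {"tx":14,"ty":-45,"tz":0,"ax":0,"ay":0,"az":1.7,"claw":1},
  {"tx":14,"ty":-45,"tz":0,"ax":0,"ay":0,"az":1.7,"claw":1},
  {"tx":14,"ty":-45,"tz":0,"ax":0,"ay":0,"az":1.7,"claw":1},
  {"tx":14,"ty":-45,"tz":0,"ax":0,"ay":0,"az":1.7,"claw":1},
  {"tx":14,"ty":-45,"tz":0,"ax":0,"ay":0,"az":1.7,"claw":1},
  {"tx":14,"ty":-45,"tz":0,"ax":0,"ay":0,"az":1.7,"claw":1},
  {"tx":14,"ty":-45,"tz":0,"ax":0,"ay":0,"az":1.7,"claw":1},
  {"tx":14,"ty":-45,"tz":0,"ax":0,"ay":0,"az":1.7,"claw":1},
  {"tx":14,"ty":-45,"tz":0,"ax":0,"ay":0,"az":1.7,"claw":1},
  {"tx":14,"ty":-45,"tz":0,"ax":0,"ay":0,"az":1.7,"claw":1},
])

```text
time_s: 1.25
tcp_pos: [0.3566, 0.1873, 0.2356]
eef_rot: [-180.0, -0.0, -1.6]
contact_force: [0.5, -0.1, -0.6]
gripper_width: 0.0878
```

Call:
step_arm([
  {"tx":14,"ty":-45,"tz":0,"ax":0,"ay":0,"az":1.7,"claw":1},
  {"tx":14,"ty":-45,"tz":0,"ax":0,"ay":0,"az":1.7,"claw":1},
  {"tx":14,"ty":-45,"tz":0,"ax":0,"ay":0,"az":1.7,"claw":1},
  {"tx":14,"ty":-45,"tz":0,"ax":0,"ay":0,"az":1.7,"claw":1},
  {"tx":14,"ty":-45,"tz":0,"ax":0,"ay":0,"az":1.7,"claw":1},
  {"tx":14,"ty":-45,"tz":0,"ax":0,"ay":0,"az":1.7,"claw":1},
  {"tx":14,"ty":-45,"tz":0,"ax":0,"ay":0,"az":1.7,"claw":1},
  {"tx":14,"ty":-45,"tz":0,"ax":0,"ay":0,"az":1.7,"claw":1},
  {"tx":14,"ty":-45,"tz":0,"ax":0,"ay":0,"az":1.7,"claw":1},
  {"tx":14,"ty":-45,"tz":0,"ax":0,"ay":0,"az":1.7,"claw":-1},
  {"tx":0,"ty":0,"tz":0,"ax":0,"ay":0,"az":0,"claw":-1},
  {"tx":0,"ty":0,"tz":0,"ax":0,"ay":0,"az":0,"claw":-1},
])

```text
time_s: 2.45
tcp_pos: [0.4962, -0.2618, 0.2344]
eef_rot: [-179.9, 0.1, 15.1]
contact_force: [-0.2, 1.1, 0.1]
gripper_width: 0.0693
```

```bash
python3 - <<'E'
from plant import r, optics
import cv2,pickle
c=optics.capture("wrist"); cv2.imwrite("pics/w2.png",c["image"]); pickle.dump(c,open("w2.pkl","wb"))
print((-c["R"].T@c["t"]).round(3))
s=r.get_state();print(s["time_s"],s["tcp_pos"],s["eef_rot"],s["joints"],s["contact_force"],s["gripper_width"])
E
```

```text
[ 0.573 -0.242  0.404]
2.5 [ 0.49614649 -0.26083417  0.23481966] [-1.79955441e+02  6.16359068e-02  1.51918920e+01] [-7.73493871e+00  9.13112209e+00 -1.22160841e+01 -1.82737082e-02
 -6.87269199e+01  1.12933448e+02] [-0.52386938  0.78281665  1.08038026] 0.0652505314645355
```

View pics/w2.png

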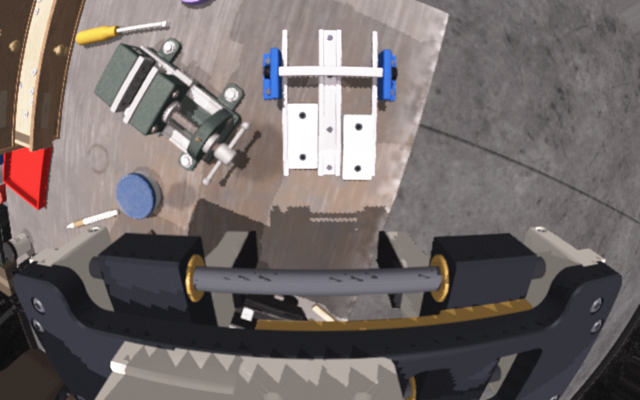

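```bash
python3 - <<'E'
from h import *
c=pickle.load(open("w2.pkl","rb"));im=c["image"]
cv2.imwrite("pics/w2c.png",cv2.resize(im[25:190,255:405],None,fx=3.6,fy=3.6,interpolation=cv2.INTER_CUBIC))
h,s,v=cv2.split(cv2.cvtColor(im,cv2.COLOR_BGR2HSV))
for ce,a,m in blobs((h>100)&(h<130)&(s>120)&(v>60),60):
    p=np.argwhere(m)[:,::-1];print(ce.round(1),a,p.min(0),p.max(0),onz(c,*ce,.03,True).round(4))
# depth heights at block tops, bar, table
o=lambda u,v:(lambda O,d:O+d*c["depth"][v,u]/(np.asarray(c["R"])[2]@d))(*ray(c,u,v,True))
for n,p in dict(blkL=(303,140),blkR=(359,150),bar=(300,71),mid=(330,100),tab=(400,140),railL=(286,140),handle=(228,150),vice=(140,95)).items(): print(n,p,o(*p).round(4))
T=pickle.load(open("top0.pkl","rb"))
E
```

```text
[272.6  74.8] 710 [263  48] [281  98] [ 0.5912 -0.1822  0.03  ]
[386.3  76. ] 707 [378  50] [395 100] [ 0.6267 -0.3135  0.03  ]
blkL (303, 140) [ 0.5228 -0.2376  0.025 ]
blkR (359, 150) [ 0.5294 -0.3072  0.0281]
bar (300, 71) [ 0.6026 -0.2136  0.0404]
mid (330, 100) [ 0.5792 -0.2573  0.0044]
tab (400, 140) [ 0.5548 -0.3621 -0.001 ]
railL (286, 140) [ 0.5151 -0.2163  0.0085]
handle (228, 150) [ 0.4945 -0.156   0.0571]
vice (140, 95) [ 0.5386 -0.0399  0.0793]
```

View pics/w2c.png

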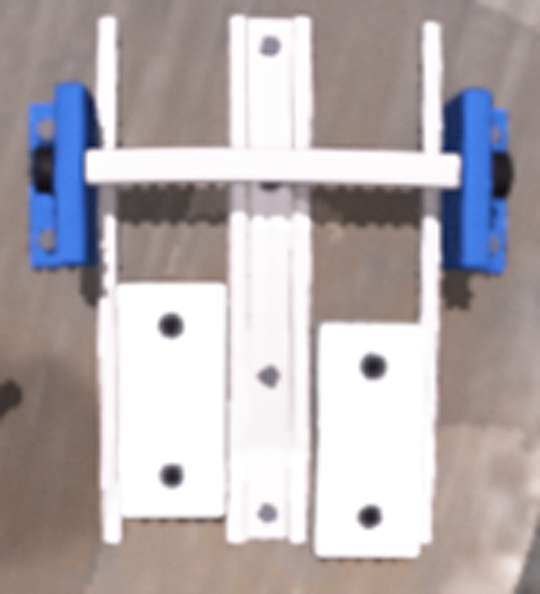

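```bash
python3 - <<'E'
from h import *
c=pickle.load(open("w2.pkl","rb"))
P=lambda u,v,z:onz(c,255+(u+.5)/3.6-.5,25+(v+.5)/3.6-.5,z,True)
ln,lf,rn,rf=P(111,541,.008),P(107,16,.008),P(427,543,.008),P(431,22,.008)
n=(ln+rn)/2;f=(lf+rf)/2;ya=(ln-rn+lf-rf)/2
print("ends",n.round(4),f.round(4),"len",np.linalg.norm(f-n),"w",np.linalg.norm(ln-rn),np.linalg.norm(lf-rf))
yaw=np.degrees(np.arctan2(*(f-n)[1::-1]));yaw2=np.degrees(np.arctan2(-ya[0],ya[1]));print("yaw",yaw,yaw2)
y=np.radians((yaw+yaw2)/2);ex=np.array([np.cos(y),np.sin(y)]);ey=np.array([-ex[1],ex[0]])
G=((n+f)/2)[:2]+.035*ex   # rails -130..60 centre -35
print("G",G.round(4),np.degrees(y))
g=lambda X:(np.array([ex@(X[:2]-G),ey@(X[:2]-G)])*1000).round(1)
for nm,z,ps in(("L",.025,[(116,284),(226,284),(225,517),(120,517)]),("R",.028,[(320,323),(421,323),(316,556),(420,556)]),("bar",.04,[(87,151),(460,156),(460,183),(87,180)]),("cheek",.046,[(56,84),(88,84),(94,264),(62,264),(462,90),(492,90),(500,271),(470,271)]),("holes",.025,[(171,325),(171,475)]),("holesR",.028,[(372,366),(370,516)])):
    print(nm,[g(P(*p,z)).tolist() for p in ps])
T=pickle.load(open("top0.pkl","rb"))
# vice/other heights in gauge frame
v,u=np.mgrid[0:400:1,0:640:1];d=T["depth"];K=np.stack([(u-T["cx"])/T["fx"]*d,(v-T["cy"])/T["fy"]*d,d],-1).reshape(-1,3)
W=(K-T["t"])@np.asarray(T["R"]);m=(W[:,2]>.03)&(abs(W[:,1])<.45)&(W[:,0]>.2)&(W[:,0]<.8);W=W[m]
gy=(W[:,:2]-G)@ey*1000;gx=(W[:,:2]-G)@ex*1000
for a in range(-300,80,20):
    k=(gx>=a)&(gx<a+20)&(gy>75)&(gy<200); print(a,[(gy[k].min().round(),W[k,2][gy[k]<140].max().round(3) if (gy[k]<140).any() else None)] if k.any() else"")
E
```

```text
ends [ 0.4847 -0.2829  0.008 ] [ 0.6685 -0.2325  0.008 ] len 0.1905662653679181 w 0.11632420016073816 0.11364695774502442
yaw 15.336952815966029 14.806710558436814
G [ 0.6104 -0.2486] 15.071831687201422
L [[-36.6, 52.6], [-37.0, 15.7], [-117.4, 16.0], [-117.3, 52.6]]
R [[-49.8, -15.7], [-49.1, -50.0], [-130.6, -15.7], [-130.4, -52.5]]
bar [[7.4, 60.3], [7.3, -60.0], [-1.7, -60.1], [-2.2, 60.4]]
cheek [[29.2, 69.5], [28.8, 59.3], [-29.9, 57.6], [-29.6, 67.9], [28.6, -59.4], [29.3, -69.3], [-30.4, -72.6], [-30.8, -62.6]]
holes [[-50.8, 34.2], [-102.5, 34.6]]
holesR [[-64.1, -33.6], [-116.2, -34.3]]
-300 [(np.float64(77.0), np.float64(0.083))]
-280 [(np.float64(75.0), np.float64(0.119))]
-260 [(np.float64(103.0), np.float64(0.119))]
-240 [(np.float64(155.0), None)]
-220 
-200 
-180 
-160 
-140 [(np.float64(150.0), None)]
-120 [(np.float64(125.0), np.float64(0.057))]
-100 [(np.float64(116.0), np.float64(0.065))]
-80 [(np.float64(98.0), np.float64(0.066))]
-60 [(np.float64(98.0), np.float64(0.065))]
-40 [(np.float64(140.0), np.float64(0.033))]
-20 [(np.float64(76.0), np.float64(0.043))]
0 [(np.float64(75.0), np.float64(0.042))]
20 
40 
60
```

Call:
step_arm([
  {"tx":-15,"ty":4.3,"tz":0,"ax":0,"ay":0,"az":-0.1,"claw":-1},
  {"tx":-15,"ty":4.3,"tz":-20,"ax":0,"ay":0,"az":0,"claw":-1},
  {"tx":0,"ty":0,"tz":-40,"ax":0,"ay":0,"az":0,"claw":-1},
  {"tx":0,"ty":0,"tz":-40,"ax":0,"ay":0,"az":0,"claw":-1},
  {"tx":0,"ty":0,"tz":-40,"ax":0,"ay":0,"az":0,"claw":-1},
  {"tx":0,"ty":0,"tz":-30,"ax":0,"ay":0,"az":0,"claw":-1},
  {"tx":0,"ty":0,"tz":-20,"ax":0,"ay":0,"az":0,"claw":-1},
  {"tx":0,"ty":0,"tz":-9,"ax":0,"ay":0,"az":0,"claw":-1},
  {"tx":0,"ty":0,"tz":0,"ax":0,"ay":0,"az":0,"claw":-1},
  {"tx":0,"ty":0,"tz":0,"ax":0,"ay":0,"az":0,"claw":-1},
])

```text
time_s: 3.5
tcp_pos: [0.4676, -0.2518, 0.0376]
eef_rot: [180.0, -0.1, 15.2]
contact_force: [-0.6, 0.3, 1.1]
gripper_width: 0.0005
```

Call:
step_arm([
  {"tx":3.9,"ty":1,"tz":-2,"ax":0,"ay":0,"az":-0.1,"claw":-1},
  {"tx":7.7,"ty":2.1,"tz":0,"ax":0,"ay":0,"az":0,"claw":-1},
  {"tx":7.7,"ty":2.1,"tz":0,"ax":0,"ay":0,"az":0,"claw":-1},
  {"tx":7.7,"ty":2.1,"tz":0,"ax":0,"ay":0,"az":0,"claw":-1},
  {"tx":7.7,"ty":2.1,"tz":0,"ax":0,"ay":0,"az":0,"claw":-1},
  {"tx":3.9,"ty":1,"tz":0,"ax":0,"ay":0,"az":0,"claw":-1},
  {"tx":0,"ty":0,"tz":0,"ax":0,"ay":0,"az":0,"claw":-1},
])

```text
time_s: 4.2
tcp_pos: [0.5059, -0.2416, 0.0343]
eef_rot: [-180.0, 0.0, 15.1]
contact_force: [-0.2, -0.5, 0.2]
gripper_width: -0.0001
```

Call:
step_arm([
  {"tx":1,"ty":0.3,"tz":0,"ax":0,"ay":0,"az":0,"claw":-1},
  {"tx":1,"ty":0.3,"tz":0,"ax":0,"ay":0,"az":0,"claw":-1},
  {"tx":1,"ty":0.2,"tz":0,"ax":0,"ay":0,"az":0,"claw":-1},
])

```text
time_s: 4.5
tcp_pos: [0.5081, -0.241, 0.0345]
eef_rot: [-180.0, 0.0, 15.1]
contact_force: [0.1, 0.1, -0.3]
gripper_width: 0.0003
```

Call:
step_arm([
  {"tx":1,"ty":0.3,"tz":0,"ax":0,"ay":0,"az":0,"claw":-1},
  {"tx":1,"ty":0.3,"tz":0,"ax":0,"ay":0,"az":0,"claw":-1},
  {"tx":1,"ty":0.2,"tz":0,"ax":0,"ay":0,"az":0,"claw":-1},
])

```text
time_s: 4.8
tcp_pos: [0.5114, -0.2402, 0.0345]
eef_rot: [180.0, -0.0, 15.1]
contact_force: [0.0, 0.3, 0.4]
gripper_width: 0.0006
```

Call:
step_arm([
  {"tx":1,"ty":0.3,"tz":0,"ax":0,"ay":0,"az":0,"claw":-1},
  {"tx":1,"ty":0.3,"tz":0,"ax":0,"ay":0,"az":0,"claw":-1},
])

```text
time_s: 5.0
tcp_pos: [0.5134, -0.2395, 0.0345]
eef_rot: [-180.0, 0.0, 15.1]
contact_force: [-0.5, 1.0, 0.1]
gripper_width: 0.0004
```

Call:
step_arm([
  {"tx":1,"ty":0.3,"tz":0,"ax":0,"ay":0,"az":0,"claw":-1},
  {"tx":1,"ty":0.3,"tz":0,"ax":0,"ay":0,"az":0,"claw":-1},
])

```text
time_s: 5.2
tcp_pos: [0.5154, -0.2389, 0.0345]
eef_rot: [180.0, 0.0, 15.1]
contact_force: [-0.1, 0.2, 0.3]
gripper_width: 0.0007
```

Call:
step_arm([
  {"tx":1,"ty":0.3,"tz":0,"ax":0,"ay":0,"az":0,"claw":-1},
  {"tx":1,"ty":0.3,"tz":0,"ax":0,"ay":0,"az":0,"claw":-1},
])

```text
time_s: 5.4
tcp_pos: [0.5174, -0.2383, 0.0344]
eef_rot: [-180.0, -0.0, 15.1]
contact_force: [0.1, 0.3, 0.1]
gripper_width: 0.0002
```

```bash
python3 - <<'E'
from plant import r, optics
import cv2,pickle
c=optics.capture("wrist"); pickle.dump(c,open("w3.pkl","wb"))
a=cv2.resize(c["image"][:260,200:460],None,fx=2,fy=2,interpolation=cv2.INTER_CUBIC); cv2.imwrite("pics/w3.png",a)
E
```

```text
(no output)
```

View pics/w3.png

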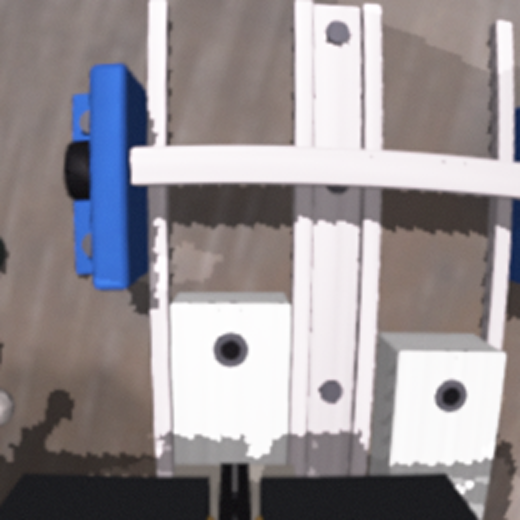

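```bash
cat >> h.py <<'E'
G=np.array([.6104,-.2486]);_y=np.radians(15.07);ex=np.array([np.cos(_y),np.sin(_y)]);ey=np.array([-ex[1],ex[0]])
g=lambda X:(np.array([ex@(np.asarray(X)[:2]-G),ey@(np.asarray(X)[:2]-G)])*1000).round(1)
E
python3 - <<'E'
from h import *
c=pickle.load(open("w3.pkl","rb"))
P=lambda u,v,z:g(onz(c,200+u/2,v/2,z,True))
print("L front",P(175,302,.025),P(289,302,.025),"hole",P(231,350,.025),"R front",P(400,350,.028),P(502,350,.028),"Rhole",P(451,396,.028))
print("bar",P(135,185,.04),P(500,193,.04),"tcp",g([.5174,-.2383]))
E
```

```text
L front [-36.6  50.6] [-36.6  17.2] hole [-51.1  34.2] R front [-50.1 -16.4] [-49.6 -50.2] Rhole [-64.6 -34.3]
bar [-2.6 59.3] [ -1.8 -40.4] tcp [-87.1  34.1]
```

```bash
python3 - <<'E'
from h import *
from plant import r,optics
c=pickle.load(open("w3.pkl","rb"))
print(r.finger_overhang, r.get_state()["tcp_pos"])
for z in(.0155,.025,.0345,.06):print(z,"tip?",g(onz(c,317,232,z,True)), "proj tcp line",proj(c,np.array([.5174,-.2383,z]),True))
T=optics.capture("top");S=optics.capture("scene");pickle.dump((T,S),open("ts1.pkl","wb"))
a=cv2.resize(T["image"][130:240,360:460],None,fx=4,fy=4,interpolation=cv2.INTER_CUBIC)
b=cv2.resize(S["image"][125:235,290:390],None,fx=4,fy=4,interpolation=cv2.INTER_CUBIC)
cv2.imwrite("pics/ts1.png",np.hstack([a,b]))
d=c["depth"];print(d[225:240:3,310:325:3].round(3))
O,dd=ray(c,317,236,True);print((O+dd*d[236,317]/(np.asarray(c["R"])[2]@dd)).round(4))
O,dd=ray(c,315,222,True);print((O+dd*d[222,315]/(np.asarray(c["R"])[2]@dd)).round(4))
E
```

```text
0.019 [ 0.51755598 -0.23830617  0.03447002]
0.0155 tip? [-92.2  33.3] proj tcp line [315.75214645 224.91557656]
0.025 tip? [-88.   33.3] proj tcp line [315.71315697 230.72725828]
0.0345 tip? [-83.8  33.3] proj tcp line [315.67080665 237.07906762]
0.06 tip? [-72.4  33.4] proj tcp line [315.53715472 257.40217115]
[[0.193 0.193 0.194 0.192 0.194]
 [0.194 0.194 0.194 0.193 0.194]
 [0.172 0.171 0.195 0.172 0.171]
 [0.168 0.168 0.195 0.168 0.168]
 [0.164 0.164 0.197 0.164 0.163]]
[ 0.514  -0.2401  0.0248]
[ 0.5232 -0.2363  0.0254]
```

View pics/ts1.png

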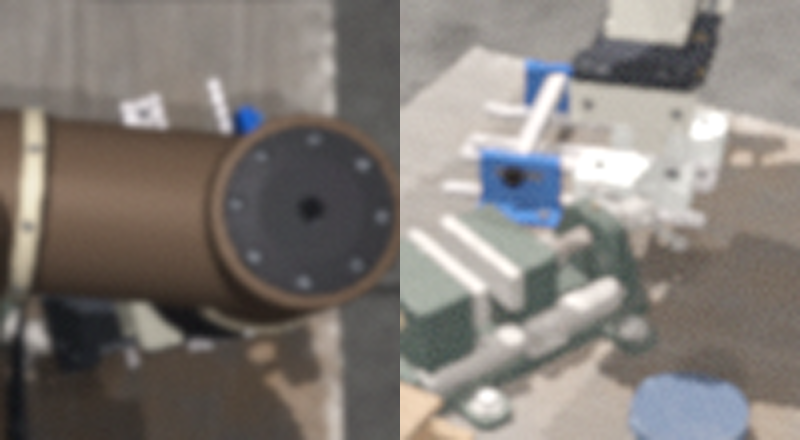

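```bash
python3 - <<'E'
from h import *
T,S=pickle.load(open("ts1.pkl","rb"));c=pickle.load(open("w3.pkl","rb"))
S0=pickle.load(open("scene0.pkl","rb"))
def cloud(c,fish):
    v,u=np.mgrid[0:400,0:640];X=np.stack([(u-c["cx"])/c["fx"],(v-c["cy"])/c["fy"]],-1)
    if fish:
        t=np.linalg.norm(X,axis=-1,keepdims=True);X=X/t*np.tan(t)
    K=np.dstack([X,np.ones((400,640))])*c["depth"][...,None]
    return (K-c["t"])@np.asarray(c["R"])
W=cloud(c,True)
for v in range(222,262,4): 
    for u in (290,310,324): print(v,u,g(W[v,u]),W[v,u,2].round(3),end=" | ")
    print()
W=cloud(S,False)
for v in range(140,190,4):
    print(v,[(u,*g(W[v,u]).astype(int),int(W[v,u,2]*1000)) for u in range(425,475,6)])
E
```

```text
222 290 [-81.7  50.3] 0.024 | 222 310 [-81.1  37.7] 0.025 | 222 324 [-81.1  29. ] 0.025 | 
226 290 [-84.5  50.4] 0.024 | 226 310 [-83.9  37.7] 0.025 | 226 324 [-83.8  28.9] 0.025 | 
230 290 [-87.2  50.5] 0.024 | 230 310 [-86.6  37.7] 0.025 | 230 324 [-86.9  28.9] 0.024 | 
234 290 [-77.3  47.9] 0.052 | 234 310 [-78.3  37.2] 0.049 | 234 324 [-77.9  29.5] 0.05 | 
238 290 [-77.   47.4] 0.058 | 238 310 [-78.8  37.1] 0.053 | 238 324 [-78.2  29.6] 0.055 | 
242 290 [-49.1  41.6] 0.12 | 242 310 [-77.9  37. ] 0.06 | 242 324 [-78.4  29.7] 0.059 | 
246 290 [-48.9  41.3] 0.123 | 246 310 [-77.9  36.9] 0.065 | 246 324 [-77.8  29.9] 0.065 | 
250 290 [-48.6  41.1] 0.126 | 250 310 [-77.6  36.8] 0.07 | 250 324 [-77.8  30. ] 0.069 | 
254 290 [-49.3  41. ] 0.127 | 254 310 [-77.8  36.7] 0.074 | 254 324 [-78.4  30. ] 0.072 | 
258 290 [-48.8  40.7] 0.13 | 258 310 [-78.1  36.6] 0.077 | 258 324 [-78.   30.1] 0.077 | 
140 [(425, np.int64(-354), np.int64(-1583), -719), (431, np.int64(-395), np.int64(-1585), -715), (437, np.int64(-439), np.int64(-1615), -726), (443, np.int64(-479), np.int64(-1602), -715), (449, 
[... 4299 characters left out ...]
431, np.int64(-302), np.int64(98), 42), (437, np.int64(-317), np.int64(91), 40), (443, np.int64(-336), np.int64(52), 15), (449, np.int64(-349), np.int64(70), 30), (455, np.int64(-364), np.int64(65), 29), (461, np.int64(-378), np.int64(66), 32), (467, np.int64(-391), np.int64(73), 38), (473, np.int64(-419), np.int64(10), 0)]
188 [(425, np.int64(-287), np.int64(119), 42), (431, np.int64(-302), np.int64(110), 37), (437, np.int64(-320), np.int64(82), 21), (443, np.int64(-338), np.int64(54), 4), (449, np.int64(-351), np.int64(67), 15), (455, np.int64(-367), np.int64(62), 15), (461, np.int64(-381), np.int64(65), 19), (467, np.int64(-391), np.int64(88), 37), (473, np.int64(-418), np.int64(28), -1)]
```

```bash
python3 - <<'E'
from h import *
def cloud(c):
    v,u=np.mgrid[0:400,0:640];X=np.stack([(u-c["cx"])/c["fx"],(v-c["cy"])/c["fy"]],-1)
    t=np.linalg.norm(X,axis=-1,keepdims=True);X=X/t*np.tan(t)
    return (np.dstack([X,np.ones((400,640))])*c["depth"][...,None]-c["t"])@np.asarray(c["R"])
for f,tcp,yaw in(("w1",(.2166,.6389,.2148),-18.73),("w2",(.4961,-.2608,.2348),15.19),("w3",(.5174,-.2383,.0345),15.1)):
    W=cloud(pickle.load(open(f+".pkl","rb")));y=np.radians(yaw);R=np.array([[np.cos(y),np.sin(y),0],[np.sin(y),-np.cos(y),0],[0,0,-1]])
    L=(W-tcp)@R   # tool frame
    m=(abs(L[...,0])<30)&(abs(L[...,1])<75)&(L[...,2]<25)&(L[...,2]>-150)
    P=L[m]*1000 if 0 else L[m]
    m=(abs(L[...,0])<.03)&(abs(L[...,1])<.075)&(L[...,2]<.025)&(L[...,2]>-.15);P=L[m]*1000
    k=np.argsort(-P[:,2])[:2000];print(f,len(P))
    for a in range(-75,75,15):
        q=P[(P[:,1]>=a)&(P[:,1]<a+15)]
        if len(q): print(a,"x",q[:,0].min().round(),q[:,0].max().round(),"z",q[:,2].min().round(),np.percentile(q[:,2],98).round(1),q[:,2].max().round(1))
E
```

```text
w1 52851
-75 x -6.0 30.0 z -121.0 -99.7 -43.1
-60 x -12.0 30.0 z -135.0 -22.3 -10.8
-45 x -10.0 30.0 z -135.0 -17.9 -10.4
-30 x 20.0 30.0 z -133.0 -93.9 -92.3
-15 x 22.0 30.0 z -133.0 -94.0 -92.3
0 x 21.0 30.0 z -133.0 -94.0 -92.2
15 x 7.0 30.0 z -133.0 -94.0 -92.7
30 x -30.0 30.0 z -122.0 -20.2 -10.9
45 x -30.0 30.0 z -122.0 -20.0 -11.1
60 x -30.0 30.0 z -122.0 -99.9 -15.9
w2 53385
-75 x -8.0 30.0 z -121.0 -99.7 -93.4
-60 x 9.0 30.0 z -135.0 -30.2 -16.4
-45 x -12.0 30.0 z -135.0 -19.1 -10.8
-30 x 19.0 30.0 z -133.0 -93.5 -91.3
-15 x 21.0 30.0 z -133.0 -93.6 -91.2
0 x 21.0 30.0 z -133.0 -93.5 -91.8
15 x 7.0 30.0 z -133.0 -93.4 -89.7
30 x -30.0 30.0 z -121.0 -18.2 -10.4
45 x -30.0 30.0 z -121.0 -25.9 -15.0
60 x -30.0 30.0 z -121.0 -100.0 -99.0
w3 53621
-75 x -8.0 30.0 z -121.0 -17.6 -13.3
-60 x 12.0 30.0 z -135.0 -93.6 -15.9
-45 x 19.0 30.0 z -135.0 -94.4 -92.0
-30 x -5.0 30.0 z -134.0 9.9 25.0
-15 x -12.0 30.0 z -133.0 10.4 12.0
0 x -12.0 30.0 z -133.0 10.3 11.9
15 x -11.0 30.0 z -133.0 9.7 25.0
30 x -30.0 30.0 z -121.0 -92.0 25.0
45 x -30.0 30.0 z -121.0 21.0 25.0
60 x -30.0 30.0 z -121.0 6.4 7.8
```

Call:
step_arm([
  {"tx":-25.6,"ty":-6.9,"tz":5,"ax":0,"ay":0,"az":0,"claw":-1},
  {"tx":-25.6,"ty":-6.9,"tz":0,"ax":0,"ay":0,"az":0,"claw":-1},
  {"tx":0,"ty":0,"tz":-5,"ax":0,"ay":0,"az":0,"claw":-1},
  {"tx":0,"ty":0,"tz":-10,"ax":0,"ay":0,"az":0,"claw":-1},
  {"tx":0,"ty":0,"tz":-10,"ax":0,"ay":0,"az":0,"claw":-1},
  {"tx":0,"ty":0,"tz":-9,"ax":0,"ay":0,"az":0,"claw":-1},
  {"tx":0,"ty":0,"tz":0,"ax":0,"ay":0,"az":0,"claw":-1},
])

```text
time_s: 6.25
tcp_pos: [0.4653, -0.2518, 0.0035]
eef_rot: [-179.9, 0.2, 15.1]
contact_force: [-0.2, 0.0, -0.1]
gripper_width: 0.0004
```

Call:
step_arm([
  {"tx":3.9,"ty":1,"tz":0,"ax":0,"ay":0,"az":0,"claw":-1},
  {"tx":3.9,"ty":1,"tz":0,"ax":0,"ay":0,"az":0,"claw":-1},
  {"tx":3.9,"ty":1.1,"tz":0,"ax":0,"ay":0,"az":0,"claw":-1},
  {"tx":3.9,"ty":1,"tz":0,"ax":0,"ay":0,"az":0,"claw":-1},
  {"tx":3.9,"ty":1,"tz":0,"ax":0,"ay":0,"az":0,"claw":-1},
])

```text
time_s: 6.75
tcp_pos: [0.4854, -0.247, 0.0056]
eef_rot: [-180.0, 0.0, 15.1]
contact_force: [-2.2, -0.6, 1.6]
gripper_width: 0.0005
```

```bash
python3 - <<'E'
from h import *
from plant import r,optics
c=optics.capture("wrist");pickle.dump(c,open("w4.pkl","wb"))
h,s,v=cv2.split(cv2.cvtColor(c["image"],cv2.COLOR_BGR2HSV))
m=(v<90);m[:20]=0;m[240:]=0;m[:,:280]=0;m[:,450:]=0
for ce,a,_ in blobs(m,15):
    print(ce.round(1),a,g(onz(c,*ce,.025,True)))
print(g(r.get_state()["tcp_pos"]))
E
```

```text
[382.7  23.1] 590 [-0.9  1.6]
[376.7  32.7] 100 [-6.1  4.6]
[316.2  44.2] 1696 [-12.9  33.7]
[391.5  42.1] 44 [-10.4  -2.7]
[425.9  50.1] 1053 [-12.9 -20.5]
[313.7 107.4] 127 [-43.9  34.9]
[446.6 152.7] 71 [-64.8 -34.1]
[313.7 210.2] 134 [-95.9  35. ]
[377.8 236.8] 336 [-111.4    0.4]
[289.4 237.6] 73 [-111.6   48. ]
[316.8 236.5] 88 [-110.9   33.4]
[438.5 238.6] 20 [-113.6  -35.4]
[-119.4   33.9]
```

Call:
step_arm([
  {"tx":3.9,"ty":1,"tz":0,"ax":0,"ay":0,"az":0,"claw":-1},
  {"tx":3.9,"ty":1,"tz":0,"ax":0,"ay":0,"az":0,"claw":-1},
  {"tx":3.9,"ty":1.1,"tz":0,"ax":0,"ay":0,"az":0,"claw":-1},
  {"tx":3.9,"ty":1,"tz":0,"ax":0,"ay":0,"az":0,"claw":-1},
  {"tx":3.9,"ty":1,"tz":0,"ax":0,"ay":0,"az":0,"claw":-1},
])

```text
time_s: 7.3
tcp_pos: [0.5054, -0.2419, 0.0055]
eef_rot: [-180.0, 0.0, 15.1]
contact_force: [-3.1, -0.0, 2.3]
gripper_width: 0.0002
```

Call:
step_arm([
  {"tx":1,"ty":0.3,"tz":0,"ax":0,"ay":0,"az":0,"claw":-1},
  {"tx":1,"ty":0.3,"tz":0,"ax":0,"ay":0,"az":0,"claw":-1},
  {"tx":1,"ty":0.2,"tz":0,"ax":0,"ay":0,"az":0,"claw":-1},
  {"tx":1,"ty":0.3,"tz":0,"ax":0,"ay":0,"az":0,"claw":-1},
])

```text
time_s: 7.7
tcp_pos: [0.509, -0.2408, 0.0054]
eef_rot: [-180.0, 0.0, 15.1]
contact_force: [-1.6, -0.0, 0.4]
gripper_width: 0.0006
```

Call:
step_arm([
  {"tx":1,"ty":0.3,"tz":0,"ax":0,"ay":0,"az":0,"claw":-1},
  {"tx":1,"ty":0.3,"tz":0,"ax":0,"ay":0,"az":0,"claw":-1},
])

```text
time_s: 7.9
tcp_pos: [0.5112, -0.2402, 0.0055]
eef_rot: [180.0, -0.0, 15.1]
contact_force: [-1.4, -0.0, 1.6]
gripper_width: 0.0003
```

Call:
step_arm([
  {"tx":1,"ty":0.3,"tz":0,"ax":0,"ay":0,"az":0,"claw":-1},
  {"tx":1,"ty":0.3,"tz":0,"ax":0,"ay":0,"az":0,"claw":-1},
])

```text
time_s: 8.1
tcp_pos: [0.5132, -0.2396, 0.0055]
eef_rot: [180.0, -0.0, 15.1]
contact_force: [-1.9, -1.0, 1.0]
gripper_width: 0.0002
```

Call:
step_arm([
  {"tx":1,"ty":0.3,"tz":0,"ax":0,"ay":0,"az":0,"claw":-1},
  {"tx":1,"ty":0.3,"tz":0,"ax":0,"ay":0,"az":0,"claw":-1},
])

```text
time_s: 8.3
tcp_pos: [0.5152, -0.239, 0.0055]
eef_rot: [180.0, -0.0, 15.1]
contact_force: [-2.1, -0.8, 0.6]
gripper_width: 0.0006
```

Call:
step_arm([
  {"tx":1,"ty":0.3,"tz":0,"ax":0,"ay":0,"az":0,"claw":-1},
  {"tx":1,"ty":0.2,"tz":0,"ax":0,"ay":0,"az":0,"claw":-1},
])

```text
time_s: 8.5
tcp_pos: [0.5172, -0.2385, 0.0054]
eef_rot: [-180.0, 0.0, 15.1]
contact_force: [-2.7, -0.8, 1.0]
gripper_width: 0.0004
```

Call:
step_arm([
  {"tx":1,"ty":0.3,"tz":0,"ax":0,"ay":0,"az":0,"claw":-1},
  {"tx":1,"ty":0.3,"tz":0,"ax":0,"ay":0,"az":0,"claw":-1},
])

```text
time_s: 8.7
tcp_pos: [0.5192, -0.2379, 0.0054]
eef_rot: [-180.0, 0.0, 15.1]
contact_force: [-2.0, -0.1, 0.2]
gripper_width: 0.0004
```

Call:
step_arm([
  {"tx":1,"ty":0.3,"tz":0,"ax":0,"ay":0,"az":0,"claw":-1},
  {"tx":1,"ty":0.2,"tz":0,"ax":0,"ay":0,"az":0,"claw":-1},
])

```text
time_s: 8.9
tcp_pos: [0.5212, -0.2374, 0.0054]
eef_rot: [-180.0, 0.0, 15.1]
contact_force: [-2.8, -0.1, 1.3]
gripper_width: 0.0006
```

Call:
step_arm([
  {"tx":1,"ty":0.3,"tz":0,"ax":0,"ay":0,"az":0,"claw":-1},
  {"tx":1,"ty":0.3,"tz":0,"ax":0,"ay":0,"az":0,"claw":-1},
])

```text
time_s: 9.1
tcp_pos: [0.5232, -0.2368, 0.0055]
eef_rot: [180.0, -0.0, 15.1]
contact_force: [-2.4, -1.1, -0.0]
gripper_width: 0.0007
```

Call:
step_arm([
  {"tx":4.4,"ty":1.2,"tz":0,"ax":0,"ay":0,"az":0,"claw":-1},
  {"tx":4.4,"ty":1.2,"tz":0,"ax":0,"ay":0,"az":0,"claw":-1},
  {"tx":4.4,"ty":1.2,"tz":0,"ax":0,"ay":0,"az":0,"claw":-1},
  {"tx":4.4,"ty":1.2,"tz":0,"ax":0,"ay":0,"az":0,"claw":-1},
  {"tx":4.4,"ty":1.2,"tz":0,"ax":0,"ay":0,"az":0,"claw":-1},
])

```text
time_s: 9.6
tcp_pos: [0.5455, -0.2307, 0.0055]
eef_rot: [180.0, 0.0, 15.1]
contact_force: [-2.1, -1.6, 0.3]
gripper_width: 0.0001
```

Call:
step_arm([
  {"tx":4.4,"ty":1.2,"tz":0,"ax":0,"ay":0,"az":0,"claw":-1},
  {"tx":4.4,"ty":1.2,"tz":0,"ax":0,"ay":0,"az":0,"claw":-1},
  {"tx":4.4,"ty":1.2,"tz":0,"ax":0,"ay":0,"az":0,"claw":-1},
  {"tx":4.4,"ty":1.2,"tz":0,"ax":0,"ay":0,"az":0,"claw":-1},
  {"tx":4.4,"ty":1.2,"tz":0,"ax":0,"ay":0,"az":0,"claw":-1},
  {"tx":4,"ty":1,"tz":0,"ax":0,"ay":0,"az":0,"claw":-1},
  {"tx":0,"ty":0,"tz":0,"ax":0,"ay":0,"az":0,"claw":-1},
])

```text
time_s: 10.3
tcp_pos: [0.5721, -0.2237, 0.0055]
eef_rot: [180.0, -0.1, 15.1]
contact_force: [0.7, -0.4, -1.1]
gripper_width: 0.0005
```

Call:
step_arm([
  {"tx":-7.2,"ty":-2,"tz":0,"ax":0,"ay":0,"az":0,"claw":-1},
  {"tx":-7.2,"ty":-2,"tz":15,"ax":0,"ay":0,"az":0,"claw":-1},
  {"tx":0,"ty":0,"tz":30,"ax":0,"ay":0,"az":0,"claw":-1},
  {"tx":-27.1,"ty":-30.8,"tz":20,"ax":0,"ay":0,"az":0,"claw":-1},
  {"tx":-27.1,"ty":-30.8,"tz":0,"ax":0,"ay":0,"az":0,"claw":-1},
  {"tx":-27.1,"ty":-30.8,"tz":0,"ax":0,"ay":0,"az":0,"claw":-1},
  {"tx":0,"ty":0,"tz":-20,"ax":0,"ay":0,"az":0,"claw":-1},
  {"tx":0,"ty":0,"tz":-25,"ax":0,"ay":0,"az":0,"claw":-1},
  {"tx":0,"ty":0,"tz":-15,"ax":0,"ay":0,"az":0,"claw":-1},
  {"tx":0,"ty":0,"tz":-4,"ax":0,"ay":0,"az":0,"claw":-1},
  {"tx":0,"ty":0,"tz":0,"ax":0,"ay":0,"az":0,"claw":-1},
])

```text
time_s: 11.4
tcp_pos: [0.4751, -0.3204, 0.007]
eef_rot: [180.0, 0.0, 15.1]
contact_force: [0.3, 0.6, 0.2]
gripper_width: 0.0005
```

```bash
python3 - <<'E'
from h import *
from plant import r,optics
c=optics.capture("wrist");pickle.dump(c,open("w5.pkl","wb"))
print(g(r.get_state()["tcp_pos"]))
h,s,v=cv2.split(cv2.cvtColor(c["image"],cv2.COLOR_BGR2HSV))
m=(v<90);m[240:]=0
for ce,a,_ in blobs(m,15):
    q=g(onz(c,*ce,.025,True))
    if abs(q[1])<70 and q[0]>-125: print(ce.round(1),a,q,g(onz(c,*ce,.028,True)))
E
```

```text
[-148.8  -34.4]
[137.4  25.6] 1727 [-21.5  62.1] [-22.4  60.2]
[313.6   4. ] 647 [-20.7 -33.3] [-21.7 -33.3]
[375.2  29.7] 1220 [-33.3 -63.1] [-34.  -62.6]
[199.8  29.4] 675 [-30.  24.] [-30.8  22.9]
[168.7 113. ] 825 [-72.4  42.6] [-72.3  41.1]
[314.   88.6] 129 [-63.7 -33.4] [-63.9 -33.5]
[314.3 195. ] 141 [-117.3  -33.5] [-116.3  -33.6]
```

Call:
step_arm([
  {"tx":4.4,"ty":1.2,"tz":0,"ax":0,"ay":0,"az":0,"claw":-1},
  {"tx":4.4,"ty":1.2,"tz":0,"ax":0,"ay":0,"az":0,"claw":-1},
  {"tx":4.4,"ty":1.2,"tz":0,"ax":0,"ay":0,"az":0,"claw":-1},
  {"tx":4.4,"ty":1.2,"tz":0,"ax":0,"ay":0,"az":0,"claw":-1},
  {"tx":4.4,"ty":1.2,"tz":0,"ax":0,"ay":0,"az":0,"claw":-1},
  {"tx":4.4,"ty":1.2,"tz":0,"ax":0,"ay":0,"az":0,"claw":-1},
  {"tx":4.4,"ty":1.2,"tz":0,"ax":0,"ay":0,"az":0,"claw":-1},
  {"tx":4.4,"ty":1.2,"tz":0,"ax":0,"ay":0,"az":0,"claw":-1},
  {"tx":4.4,"ty":1.2,"tz":0,"ax":0,"ay":0,"az":0,"claw":-1},
  {"tx":4.4,"ty":1.2,"tz":0,"ax":0,"ay":0,"az":0,"claw":-1},
  {"tx":4.4,"ty":1.2,"tz":0,"ax":0,"ay":0,"az":0,"claw":-1},
])

```text
time_s: 12.55
tcp_pos: [0.5242, -0.3069, 0.0064]
eef_rot: [-180.0, 0.0, 15.1]
contact_force: [-2.0, -0.6, 1.5]
gripper_width: 0.0006
```

Call:
step_arm([
  {"tx":1,"ty":0.3,"tz":0,"ax":0,"ay":0,"az":0,"claw":-1},
  {"tx":1,"ty":0.2,"tz":0,"ax":0,"ay":0,"az":0,"claw":-1},
])

```text
time_s: 12.75
tcp_pos: [0.5259, -0.3065, 0.0064]
eef_rot: [-180.0, 0.0, 15.1]
contact_force: [-3.0, -0.3, 1.0]
gripper_width: 0.0005
```

Call:
step_arm([
  {"tx":0.5,"ty":0.1,"tz":0,"ax":0,"ay":0,"az":0,"claw":-1},
  {"tx":0.5,"ty":0.1,"tz":0,"ax":0,"ay":0,"az":0,"claw":-1},
])

```text
time_s: 12.95
tcp_pos: [0.5267, -0.3063, 0.0064]
eef_rot: [-180.0, 0.0, 15.1]
contact_force: [-1.7, -0.4, 0.3]
gripper_width: 0.0004
```

Call:
step_arm([
  {"tx":0.5,"ty":0.1,"tz":0,"ax":0,"ay":0,"az":0,"claw":-1},
  {"tx":0.5,"ty":0.2,"tz":0,"ax":0,"ay":0,"az":0,"claw":-1},
])

```text
time_s: 13.15
tcp_pos: [0.5278, -0.306, 0.0064]
eef_rot: [-180.0, -0.0, 15.1]
contact_force: [-1.7, 0.6, 0.7]
gripper_width: 0.0006
```

Call:
step_arm([
  {"tx":0.5,"ty":0.1,"tz":0,"ax":0,"ay":0,"az":0,"claw":-1},
  {"tx":0.5,"ty":0.2,"tz":0,"ax":0,"ay":0,"az":0,"claw":-1},
])

```text
time_s: 13.35
tcp_pos: [0.5289, -0.3057, 0.0064]
eef_rot: [-180.0, -0.0, 15.1]
contact_force: [-2.1, -1.7, -1.5]
gripper_width: 0.0003
```

Call:
step_arm([
  {"tx":0.5,"ty":0.1,"tz":0,"ax":0,"ay":0,"az":0,"claw":-1},
])

```text
time_s: 13.45
tcp_pos: [0.5294, -0.3056, 0.0064]
eef_rot: [-180.0, -0.0, 15.1]
contact_force: [-1.4, 0.2, -0.4]
gripper_width: -0.0002
```

Call:
step_arm([
  {"tx":0.5,"ty":0.1,"tz":0,"ax":0,"ay":0,"az":0,"claw":-1},
])

```text
time_s: 13.55
tcp_pos: [0.5295, -0.3055, 0.0064]
eef_rot: [-180.0, 0.0, 15.1]
contact_force: [-2.3, -0.9, 0.6]
gripper_width: 0.0003
```

Call:
step_arm([
  {"tx":0.5,"ty":0.1,"tz":0,"ax":0,"ay":0,"az":0,"claw":-1},
])

```text
time_s: 13.65
tcp_pos: [0.5296, -0.3055, 0.0064]
eef_rot: [-180.0, 0.1, 15.1]
contact_force: [-5.9, -1.4, 2.7]
gripper_width: 0.0008
```

Call:
step_arm([
  {"tx":0.2,"ty":0.1,"tz":0,"ax":0,"ay":0,"az":0,"claw":-1},
])

```text
time_s: 13.75
tcp_pos: [0.5296, -0.3055, 0.0064]
eef_rot: [-180.0, 0.1, 15.1]
contact_force: [-5.6, -2.6, 2.7]
gripper_width: 0.0007
```

Call:
step_arm([
  {"tx":0.2,"ty":0.1,"tz":0,"ax":0,"ay":0,"az":0,"claw":-1},
])

```text
time_s: 13.85
tcp_pos: [0.5296, -0.3055, 0.0064]
eef_rot: [-180.0, 0.1, 15.1]
contact_force: [-6.2, -3.4, 2.0]
gripper_width: 0.0002
```

Call:
step_arm([
  {"tx":0.4,"ty":0.1,"tz":0,"ax":0,"ay":0,"az":0,"claw":-1},
])

```text
time_s: 13.95
tcp_pos: [0.5296, -0.3055, 0.0064]
eef_rot: [-180.0, 0.1, 15.1]
contact_force: [-6.9, -3.0, 3.8]
gripper_width: 0.0007
```

Call:
step_arm([
  {"tx":0.2,"ty":0,"tz":0,"ax":0,"ay":0,"az":0,"claw":-1},
  {"tx":0,"ty":0,"tz":0,"ax":0,"ay":0,"az":0,"claw":-1},
])

```text
time_s: 14.15
tcp_pos: [0.5296, -0.3055, 0.0064]
eef_rot: [-180.0, 0.1, 15.1]
contact_force: [-6.6, -2.8, 4.0]
gripper_width: 0.0005
```

Call:
step_arm([
  {"tx":0.4,"ty":0.1,"tz":0,"ax":0,"ay":0,"az":0,"claw":-1},
  {"tx":0.3,"ty":0.1,"tz":0,"ax":0,"ay":0,"az":0,"claw":-1},
])

```text
time_s: 14.35
tcp_pos: [0.5296, -0.3054, 0.0064]
eef_rot: [-179.9, 0.2, 15.0]
contact_force: [-8.5, -4.7, 6.0]
gripper_width: 0.0003
```

Call:
step_arm([
  {"tx":0,"ty":0,"tz":0,"ax":0,"ay":0,"az":0,"claw":-1},
  {"tx":0,"ty":0,"tz":0,"ax":0,"ay":0,"az":0,"claw":-1},
])

```text
time_s: 14.55
tcp_pos: [0.5296, -0.3054, 0.0064]
eef_rot: [-179.9, 0.2, 15.0]
contact_force: [-9.6, -3.2, 4.4]
gripper_width: 0.0002
```

Pressing at about 10 N with no movement. Holding for a second, with a look.

Call:
step_arm([
  {"tx":0,"ty":0,"tz":0,"ax":0,"ay":0,"az":0,"claw":-1},
  {"tx":0,"ty":0,"tz":0,"ax":0,"ay":0,"az":0,"claw":-1},
  {"tx":0,"ty":0,"tz":0,"ax":0,"ay":0,"az":0,"claw":-1},
  {"tx":0,"ty":0,"tz":0,"ax":0,"ay":0,"az":0,"claw":-1},
  {"tx":0,"ty":0,"tz":0,"ax":0,"ay":0,"az":0,"claw":-1},
  {"tx":0,"ty":0,"tz":0,"ax":0,"ay":0,"az":0,"claw":-1},
  {"tx":0,"ty":0,"tz":0,"ax":0,"ay":0,"az":0,"claw":-1},
  {"tx":0,"ty":0,"tz":0,"ax":0,"ay":0,"az":0,"claw":-1},
])

```text
time_s: 15.35
tcp_pos: [0.5296, -0.3054, 0.0064]
eef_rot: [-179.9, 0.2, 15.0]
contact_force: [-9.6, -4.5, 5.2]
gripper_width: 0.0005
```

```bash
python3 - <<'E'
from h import *
from plant import r,optics
c=optics.capture("wrist");pickle.dump(c,open("w6.pkl","wb"))
print(g(r.get_state()["tcp_pos"]))
cv2.imwrite("pics/w6.png",cv2.resize(c["image"][:260,130:460],None,fx=2.2,fy=2.2,interpolation=cv2.INTER_CUBIC))
h,s,v=cv2.split(cv2.cvtColor(c["image"],cv2.COLOR_BGR2HSV))
m=(v<90);m[240:]=0
for ce,a,_ in blobs(m,15):
    q=g(onz(c,*ce,.025,True))
    if abs(q[1])<70 and q[0]>-125: print(ce.round(1),a,q,g(onz(c,*ce,.0285,True)))
E
```

```text
[-92.8 -33.9]
[180.5   0.8] 24 [44.1 35.4] [42.8 33.8]
[278.8   2.6] 17 [ 36.8 -16.3] [ 35.7 -16.7]
[370.3  92.5] 1543 [ -8.6 -60.4] [ -8.7 -59.8]
[278.7  15. ] 19 [ 30.2 -16.3] [ 29.2 -16.8]
[135.   92.3] 3160 [-2.5 63.3] [-2.7 61. ]
[278.6  43.8] 29 [ 15.3 -16.3] [ 14.7 -16.8]
[248.1  84.4] 176 [-4.2 -1.3] [-4.4 -2.1]
[295.5  78. ] 16 [ -1.9 -24.4] [ -2.2 -24.7]
[224.2  87.9] 76 [-5.2 10.9] [-5.4  9.8]
[180.8  91.2] 226 [-5.  34.7] [-5.2 33.1]
[313.8 107.7] 147 [-16.5 -33.2] [-16.4 -33.2]
[202.4 123.7] 583 [-22.6  23.3] [-22.4  21.9]
[173.5 179.7] 578 [-51.7  43. ] [-50.8  41.2]
[313.6 213.4] 175 [-70.4 -32.9] [-69.1 -32.9]
[219.6 232.6] 887 [-82.1  19.1] [-80.5  17.8]
[316.6 237.8] 50 [-84.5 -34.4] [-82.8 -34.4]
```

View pics/w6.png

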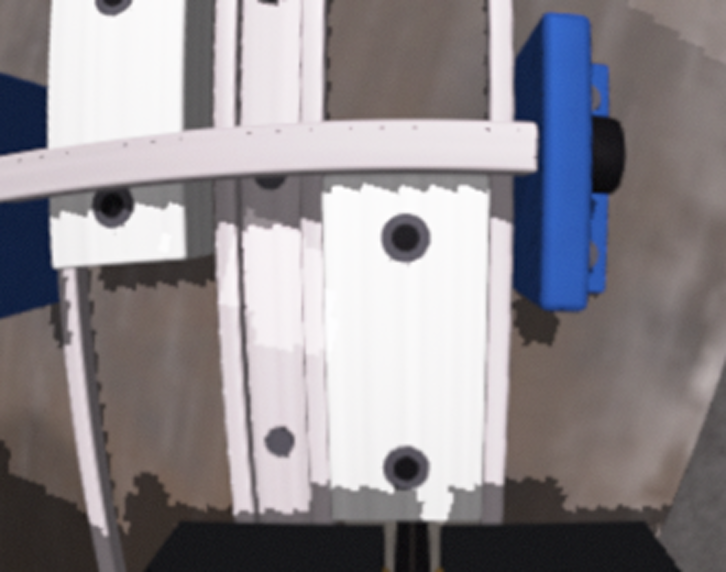

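Call:
step_arm([
  {"tx":-9.7,"ty":-2.6,"tz":0,"ax":0,"ay":0,"az":0,"claw":-1},
  {"tx":-9.7,"ty":-2.6,"tz":0,"ax":0,"ay":0,"az":0,"claw":0.14},
  {"tx":0,"ty":0,"tz":22,"ax":0,"ay":0,"az":0,"claw":0.14},
  {"tx":0,"ty":0,"tz":25,"ax":0,"ay":0,"az":0,"claw":0.14},
  {"tx":29,"ty":7.8,"tz":0,"ax":0,"ay":0,"az":0,"claw":0.14},
  {"tx":28,"ty":7.6,"tz":0,"ax":0,"ay":0,"az":0,"claw":0.14},
  {"tx":0,"ty":0,"tz":0,"ax":0,"ay":0,"az":0,"claw":0.14},
  {"tx":0,"ty":0,"tz":0,"ax":0,"ay":0,"az":0,"claw":0.14},
])

```text
time_s: 16.2
tcp_pos: [0.5697, -0.2944, 0.0532]
eef_rot: [-180.0, -0.0, 15.1]
contact_force: [0.1, 0.0, -0.7]
gripper_width: 0.0482
```

```bash
python3 - <<'E'
from h import *
from plant import r
s=r.get_state();print(g(s["tcp_pos"]),s["tcp_pos"],s["eef_rot"])
E
```

```text
[-51.2 -33.7] [ 0.56971337 -0.29442377  0.05320046] [-1.79993294e+02 -2.48188059e-02  1.51100623e+01]
```

Call:
step_arm([
  {"tx":0,"ty":0,"tz":-18,"ax":0,"ay":0,"az":0,"claw":0.14},
  {"tx":0,"ty":0,"tz":-15,"ax":0,"ay":0,"az":0,"claw":0.14},
  {"tx":0,"ty":0,"tz":-10,"ax":0,"ay":0,"az":0,"claw":0.14},
  {"tx":0,"ty":0,"tz":0,"ax":0,"ay":0,"az":0,"claw":0.14},
])

```text
time_s: 16.6
tcp_pos: [0.5678, -0.2946, 0.0085]
eef_rot: [-179.9, 0.2, 15.0]
contact_force: [-1.0, 0.8, 0.3]
gripper_width: 0.0499
```

Call:
step_arm([
  {"tx":0,"ty":0,"tz":-4,"ax":0,"ay":0,"az":0,"claw":0.14},
  {"tx":0,"ty":0,"tz":-4,"ax":0,"ay":0,"az":0,"claw":0.14},
  {"tx":0,"ty":0,"tz":0,"ax":0,"ay":0,"az":0,"claw":0.14},
])

```text
time_s: 16.9
tcp_pos: [0.5695, -0.2947, 0.0022]
eef_rot: [-180.0, 0.0, 15.1]
contact_force: [-0.8, 0.6, 0.1]
gripper_width: 0.0497
```

Now close with 25 N.

Call:
step_arm([
  {"tx":0,"ty":0,"tz":0,"ax":0,"ay":0,"az":0,"claw":-1},
  {"tx":0,"ty":0,"tz":0,"ax":0,"ay":0,"az":0,"claw":-1},
  {"tx":0,"ty":0,"tz":0,"ax":0,"ay":0,"az":0,"claw":-1},
  {"tx":0,"ty":0,"tz":0,"ax":0,"ay":0,"az":0,"claw":-1},
  {"tx":0,"ty":0,"tz":0,"ax":0,"ay":0,"az":0,"claw":-1},
], newtons=25)

```text
time_s: 17.4
tcp_pos: [0.5696, -0.2946, 0.0028]
eef_rot: [180.0, -0.0, 15.1]
contact_force: [-1.0, 1.7, 3.4]
gripper_width: 0.0358
```

Call:
step_arm([
  {"tx":-4.8,"ty":-1.3,"tz":0,"ax":0,"ay":0,"az":0,"claw":-1},
  {"tx":-4.8,"ty":-1.3,"tz":0,"ax":0,"ay":0,"az":0,"claw":-1},
  {"tx":-4.8,"ty":-1.3,"tz":10,"ax":0,"ay":0,"az":0,"claw":-1},
  {"tx":0,"ty":0,"tz":30,"ax":0,"ay":0,"az":0,"claw":-1},
  {"tx":0,"ty":0,"tz":40,"ax":0,"ay":0,"az":0,"claw":-1},
  {"tx":0,"ty":0,"tz":40,"ax":0,"ay":0,"az":0,"claw":-1},
  {"tx":0,"ty":0,"tz":40,"ax":0,"ay":0,"az":0,"claw":-1},
  {"tx":0,"ty":0,"tz":40,"ax":0,"ay":0,"az":0,"claw":-1},
  {"tx":0,"ty":0,"tz":40,"ax":0,"ay":0,"az":0,"claw":-1},
])

```text
time_s: 18.3
tcp_pos: [0.5535, -0.2986, 0.2442]
eef_rot: [-179.9, 0.1, 15.0]
contact_force: [0.8, -0.2, -2.8]
gripper_width: 0.0356
```

```bash
python3 - <<'E'
from h import *
T=pickle.load(open("top0.pkl","rb"))
v,u=np.mgrid[0:400,0:640];d=T["depth"];K=np.stack([(u-T["cx"])/T["fx"]*d,(v-T["cy"])/T["fy"]*d,d],-1)
W=(K-T["t"])@np.asarray(T["R"]);W=W.reshape(-1,3)
for z in(.05,.1,.13):
    m=(W[:,2]>z)&(W[:,0]>.05)&(W[:,0]<.42)&(W[:,1]>.0)&(W[:,1]<.4)
    q=W[m];print(z,q.min(0).round(3),q.max(0).round(3)); 
    for y0 in np.arange(.1,.4,.04):
        k=q[(q[:,1]>=y0)&(q[:,1]<y0+.04)]
        if len(k):print("  y",y0.round(2),"x",k[:,0].min().round(3),k[:,0].max().round(3))
m=(W[:,2]>.15)&(W[:,1]>.14)&(W[:,1]<.36)&(W[:,0]>.38)&(W[:,0]<.8);q=W[m];print("chest xmin by y",[ (y0.round(2),q[(q[:,1]>y0)&(q[:,1]<y0+.03)][:,0].min().round(3)) for y0 in np.arange(.14,.35,.03)])
E
```

```text
0.05 [0.05 0.   0.05] [0.277 0.332 0.282]
  y 0.1 x 0.145 0.262
  y 0.14 x 0.123 0.24
  y 0.18 x 0.1 0.219
  y 0.22 x 0.089 0.198
  y 0.26 x 0.119 0.203
  y 0.3 x 0.164 0.208
0.1 [0.05  0.    0.101] [0.253 0.275 0.282]
  y 0.1 x 0.22 0.235
  y 0.14 x 0.164 0.195
  y 0.18 x 0.159 0.186
  y 0.22 x 0.125 0.148
  y 0.26 x 0.12 0.13
0.13 [0.05 0.   0.13] [0.252 0.275 0.282]
  y 0.1 x 0.224 0.235
  y 0.14 x 0.164 0.195
  y 0.18 x 0.159 0.186
  y 0.22 x 0.14 0.148
  y 0.26 x 0.12 0.13
chest xmin by y [(np.float64(0.14), np.float64(0.548)), (np.float64(0.17), np.float64(0.433)), (np.float64(0.2), np.float64(0.433)), (np.float64(0.23), np.float64(0.435)), (np.float64(0.26), np.float64(0.435)), (np.float64(0.29), np.float64(0.435)), (np.float64(0.32), np.float64(0.438))]
```

Call:
step_arm([
  {"tx":-5,"ty":23.7,"tz":0,"ax":0,"ay":0,"az":-8.1,"claw":-1},
  {"tx":-5,"ty":23.7,"tz":0,"ax":0,"ay":0,"az":-8.1,"claw":-1},
  {"tx":-5,"ty":23.7,"tz":0,"ax":0,"ay":0,"az":-8.1,"claw":-1},
  {"tx":-5,"ty":23.7,"tz":0,"ax":0,"ay":0,"az":-8.1,"claw":-1},
  {"tx":-5,"ty":23.7,"tz":0,"ax":0,"ay":0,"az":-8.1,"claw":-1},
  {"tx":-5,"ty":23.7,"tz":0,"ax":0,"ay":0,"az":-8.1,"claw":-1},
  {"tx":-5,"ty":23.7,"tz":0,"ax":0,"ay":0,"az":-8.1,"claw":-1},
  {"tx":-5,"ty":23.7,"tz":0,"ax":0,"ay":0,"az":-8.1,"claw":-1},
  {"tx":-5,"ty":23.7,"tz":0,"ax":0,"ay":0,"az":-8.1,"claw":-1},
  {"tx":-5,"ty":23.7,"tz":0,"ax":0,"ay":0,"az":-8.1,"claw":-1},
  {"tx":-5,"ty":23.7,"tz":0,"ax":0,"ay":0,"az":-8.1,"claw":-1},
  {"tx":-5,"ty":23.7,"tz":0,"ax":0,"ay":0,"az":-8.1,"claw":-1},
])

```text
time_s: 19.5
tcp_pos: [0.4936, -0.014, 0.2424]
eef_rot: [179.9, 0.0, -82.5]
contact_force: [0.5, -0.1, -2.9]
gripper_width: 0.0359
```

Call:
step_arm([
  {"tx":-11,"ty":23.7,"tz":0,"ax":0,"ay":0,"az":-8.1,"claw":-1},
  {"tx":-11,"ty":23.7,"tz":0,"ax":0,"ay":0,"az":-8.1,"claw":-1},
  {"tx":-11,"ty":23.7,"tz":0,"ax":0,"ay":0,"az":-8.1,"claw":-1},
  {"tx":-11,"ty":23.7,"tz":0,"ax":0,"ay":0,"az":-8.1,"claw":-1},
  {"tx":-11,"ty":23.7,"tz":0,"ax":0,"ay":0,"az":-8.1,"claw":-1},
  {"tx":-11,"ty":23.7,"tz":0,"ax":0,"ay":0,"az":-8.1,"claw":-1},
  {"tx":-11,"ty":23.7,"tz":0,"ax":0,"ay":0,"az":-8.1,"claw":-1},
  {"tx":-11,"ty":23.7,"tz":0,"ax":0,"ay":0,"az":-8.1,"claw":-1},
  {"tx":-11,"ty":23.7,"tz":0,"ax":0,"ay":0,"az":-8.1,"claw":-1},
  {"tx":-11,"ty":23.7,"tz":0,"ax":0,"ay":0,"az":-8.1,"claw":-1},
  {"tx":-11,"ty":23.7,"tz":0,"ax":0,"ay":0,"az":-8.1,"claw":-1},
  {"tx":-11,"ty":23.7,"tz":0,"ax":0,"ay":0,"az":-8.1,"claw":-1},
])

```text
time_s: 20.7
tcp_pos: [0.3621, 0.2698, 0.2425]
eef_rot: [-180.0, -0.0, -179.7]
contact_force: [0.2, 0.7, -2.5]
gripper_width: 0.0357
```

```bash
python3 - <<'E'
from h import *
from plant import r,optics
c=optics.capture("wrist");pickle.dump(c,open("w7.pkl","wb"));S=optics.capture("scene");pickle.dump(S,open("s7.pkl","wb"))
s=r.get_state();print(s["tcp_pos"],s["eef_rot"],s["joints"])
a=cv2.resize(c["image"],(480,300));b=cv2.resize(S["image"][100:400,150:470],(320,300))
cv2.imwrite("pics/w7.png",np.hstack([a,b]))
h,sa,v=cv2.split(cv2.cvtColor(c["image"],cv2.COLOR_BGR2HSV))
for ce,ar,m in blobs(((h<6)|(h>174))&(sa>150)&(v>80),200):
    p=np.argwhere(m)[:,::-1];print("red",ce,ar,[onz(c,*map(float,q),.022,True)[:2].round(3).tolist() for q in (p[p[:,0].argmin()],p[p[:,0].argmax()],p[p[:,1].argmin()],p[p[:,1].argmax()])])
E
```

```text
[0.36191983 0.27109943 0.24233618] [-1.79987297e+02 -4.01311864e-02 -1.79561719e+02] [ 6.19046963e+01 -2.10378973e+00 -2.34059736e+01 -3.13226989e-02
 -6.87281491e+01 -1.51455040e+02]
red [557.303125  26.41875 ] 320 [[0.123, 0.619], [0.132, 0.671], [0.104, 0.653], [0.145, 0.631]]
red [317.75977428 151.00181378] 4962 [[0.417, 0.195], [0.321, 0.345], [0.294, 0.223], [0.439, 0.319]]
red [621.84787472 266.19910515] 447 [[0.555, 0.907], [0.582, 1.069], [0.533, 0.928], [0.645, 1.051]]
```

View pics/w7.png

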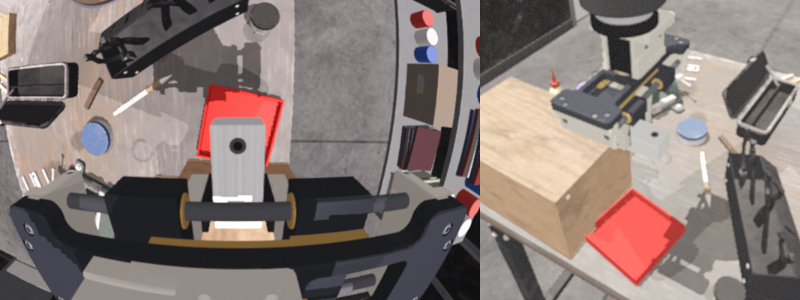

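Call:
step_arm([
  {"tx":12,"ty":-1,"tz":-20,"ax":0,"ay":0,"az":0,"claw":-1},
  {"tx":0,"ty":0,"tz":-40,"ax":0,"ay":0,"az":0,"claw":-1},
  {"tx":0,"ty":0,"tz":-40,"ax":0,"ay":0,"az":0,"claw":-1},
  {"tx":0,"ty":0,"tz":-40,"ax":0,"ay":0,"az":0,"claw":-1},
  {"tx":0,"ty":0,"tz":-30,"ax":0,"ay":0,"az":0,"claw":-1},
  {"tx":0,"ty":0,"tz":-20,"ax":0,"ay":0,"az":0,"claw":-1},
  {"tx":0,"ty":0,"tz":-10,"ax":0,"ay":0,"az":0,"claw":-1},
  {"tx":0,"ty":0,"tz":0,"ax":0,"ay":0,"az":0,"claw":-1},
])

```text
time_s: 21.6
tcp_pos: [0.3747, 0.2677, 0.0416]
eef_rot: [-179.9, -0.1, -179.3]
contact_force: [-0.4, 0.3, -3.1]
gripper_width: 0.0356
```

Call:
step_arm([
  {"tx":0,"ty":0,"tz":-10,"ax":0,"ay":0,"az":0,"claw":-1},
  {"tx":0,"ty":0,"tz":-8,"ax":0,"ay":0,"az":0,"claw":-1},
  {"tx":0,"ty":0,"tz":-6,"ax":0,"ay":0,"az":0,"claw":-1},
  {"tx":0,"ty":0,"tz":-4,"ax":0,"ay":0,"az":0,"claw":-1},
  {"tx":0,"ty":0,"tz":0,"ax":0,"ay":0,"az":0,"claw":-1},
])

```text
time_s: 22.1
tcp_pos: [0.375, 0.2689, 0.014]
eef_rot: [-180.0, -0.0, -179.3]
contact_force: [0.3, 0.1, -1.4]
gripper_width: 0.0357
```

Call:
step_arm([
  {"tx":0,"ty":0,"tz":-2,"ax":0,"ay":0,"az":0,"claw":-1},
  {"tx":0,"ty":0,"tz":-2,"ax":0,"ay":0,"az":0,"claw":-1},
])

```text
time_s: 22.3
tcp_pos: [0.3753, 0.2694, 0.0106]
eef_rot: [180.0, 0.0, -179.3]
contact_force: [0.3, 0.5, -2.6]
gripper_width: 0.036
```

Call:
step_arm([
  {"tx":0,"ty":0,"tz":-1,"ax":0,"ay":0,"az":0,"claw":-1},
  {"tx":0,"ty":0,"tz":-1,"ax":0,"ay":0,"az":0,"claw":-1},
])

```text
time_s: 22.5
tcp_pos: [0.3752, 0.2692, 0.0085]
eef_rot: [180.0, 0.0, -179.3]
contact_force: [0.4, -0.6, -2.4]
gripper_width: 0.0359
```

Call:
step_arm([
  {"tx":0,"ty":0,"tz":-1,"ax":0,"ay":0,"az":0,"claw":-1},
  {"tx":0,"ty":0,"tz":0,"ax":0,"ay":0,"az":0,"claw":-1},
])

```text
time_s: 22.7
tcp_pos: [0.3752, 0.2691, 0.0074]
eef_rot: [-180.0, -0.0, -179.3]
contact_force: [0.2, 0.3, -1.8]
gripper_width: 0.0357
```

Call:
step_arm([
  {"tx":0,"ty":0,"tz":-1,"ax":0,"ay":0,"az":0,"claw":-1},
  {"tx":0,"ty":0,"tz":0,"ax":0,"ay":0,"az":0,"claw":0.15},
  {"tx":0,"ty":0,"tz":0,"ax":0,"ay":0,"az":0,"claw":0.15},
  {"tx":0,"ty":0,"tz":0,"ax":0,"ay":0,"az":0,"claw":0.15},
  {"tx":0,"ty":0,"tz":0,"ax":0,"ay":0,"az":0,"claw":0.15},
])

```text
time_s: 23.2
tcp_pos: [0.3753, 0.2693, 0.0065]
eef_rot: [180.0, 0.0, -179.3]
contact_force: [-0.2, 0.8, -0.1]
gripper_width: 0.0499
```

Call:
step_arm([
  {"tx":0,"ty":0,"tz":10,"ax":0,"ay":0,"az":0,"claw":0.15},
  {"tx":0,"ty":0,"tz":20,"ax":0,"ay":0,"az":0,"claw":0.15},
  {"tx":0,"ty":0,"tz":40,"ax":0,"ay":0,"az":0,"claw":0.15},
  {"tx":0,"ty":0,"tz":40,"ax":0,"ay":0,"az":0,"claw":0.15},
  {"tx":0,"ty":0,"tz":40,"ax":0,"ay":0,"az":0,"claw":0.15},
  {"tx":0,"ty":0,"tz":40,"ax":0,"ay":0,"az":0,"claw":0.15},
  {"tx":0,"ty":0,"tz":40,"ax":0,"ay":0,"az":0,"claw":0.15},
  {"tx":20,"ty":0,"tz":20,"ax":0,"ay":0,"az":0,"claw":0.15},
  {"tx":40,"ty":0,"tz":10,"ax":0,"ay":0,"az":0,"claw":0.15},
  {"tx":40,"ty":0,"tz":10,"ax":0,"ay":0,"az":0,"claw":0.15},
  {"tx":20,"ty":0,"tz":0,"ax":0,"ay":0,"az":0,"claw":0.15},
])

```text
time_s: 24.3
tcp_pos: [0.4979, 0.2691, 0.2786]
eef_rot: [179.9, 0.1, -179.4]
contact_force: [-0.8, 0.5, -0.5]
gripper_width: 0.0505
```

```bash
python3 - <<'E'
from h import *
from plant import r,optics
c=optics.capture("wrist");T=optics.capture("top");S=optics.capture("scene");pickle.dump((c,T,S),open("fin.pkl","wb"))
s=r.get_state();print(s["time_s"],s["tcp_pos"],s["contact_force"])
a=cv2.resize(c["image"][0:260,180:480],(300*400//260,400));b=cv2.resize(T["image"][110:310,180:380+70],(330,400*1))
cv2.imwrite("pics/fin.png",np.hstack([a[:, :461],b]))
T0=pickle.load(open("top0.pkl","rb"))
for n,C in(("t0",T0),("t",T)):
    h,sa,v=cv2.split(cv2.cvtColor(C["image"],cv2.COLOR_BGR2HSV))
    print(n,"tin",[ce.round(1) for ce,ar,m in blobs((h>100)&(h<130)&(sa>100)&(v>50),200)],"tape",[ce.round(1) for ce,ar,m in blobs((h>125)&(h<160)&(sa>50)&(v>80),100)])
# block in tray via wrist: dark holes near tray
v=cv2.cvtColor(c["image"],cv2.COLOR_BGR2GRAY)
for ce,ar,m in blobs(v<90,8):
    p=onz(c,*ce,.0325,True)
    if np.hypot(p[0]-.371,p[1]-.27)<.06 and ar<400: print("hole",ce.round(1),ar,p.round(4))
d=c["depth"]
for u_,v_ in [(int(x),int(y)) for x,y in (proj(c,np.array([.366+dx,.269,.0325]),True) for dx in(-.03,0,.03))]:
    O,dd=ray(c,u_,v_,True);print("z",(O+dd*d[v_,u_]/(np.asarray(c["R"])[2]@dd)).round(4))
E
```

```text
24.45 [0.49571086 0.26856923 0.27632892] [-0.28363027 -0.36548077  0.11708549]
t0 tin [array([377.2, 179.6]), array([322.5, 248.8])] tape [array([330., 143.])]
t tin [array([377. , 179.6]), array([322.6, 248.9]), array([ 10. , 327.6])] tape [array([329.8, 143. ])]
hole [302.3  45.1] 10 [0.3413 0.2473 0.0325]
hole [317.9  43.7] 9 [0.3392 0.2678 0.0325]
hole [335.5  55.8] 11 [0.3555 0.291  0.0325]
hole [338.1  66.4] 8 [0.3698 0.2947 0.0325]
hole [318.   81.8] 23 [0.3913 0.2685 0.0325]
z [0.3357 0.2679 0.0333]
z [0.3659 0.2682 0.0333]
z [0.3956 0.2686 0.0343]
```

View pics/fin.png

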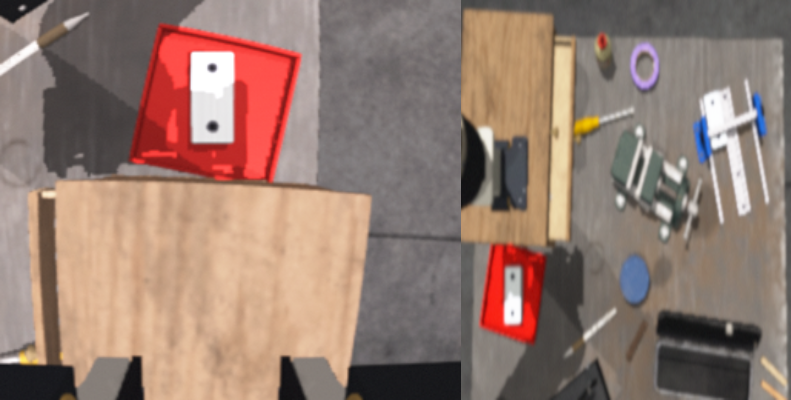

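```bash
python3 -c "
from plant import r
print(r.close_job())"
```

```text
the job is handed in; nothing more can be done
None
```

Both blocks were checked on the gauge and sorted, and the job was handed in at about 24.5 s of the 72 s allowed; no verdict was reported.

**Left-lane block (clears):** It went under the bar with only about 2–3 N of sliding force. It lies with its centre about 19–20 mm past the gauge's middle.

**Right-lane block (oversize):** It stopped dead with its centre about 43 mm short of the gauge's middle. I held it at about 10 N for a second; the highest force I read was about 11 N. I then gripped it across its width and set it in the reject tray.

**Last checks:**
- The rejected block lies flat in the tray, its centre within about 8 mm of the tray's centre. Its top measured 33 mm above the table, which fits the 4 mm floor plus 28.5 mm.
- The polish tin and tape roll were unmoved, to within about 0.2 px in the top camera.
- The arm was clear of everything.

**What disagreed:**
- **Fingertip height:** My first push at the left block passed over it without touching. The wrist camera's depth put the fingertips about 30 mm higher than the reported TCP plus the stated 19 mm. I corrected for this, and the contact forces then agreed.
- **Bar position:** The block stopped within about 1 mm of where the images put the bar.

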